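# Slide the pattern template off the slab edge and rack it

### The job

Push the brass weight along the slab, without lifting it, onto the green mark. Then slide the orange acrylic template flat along the slab, not lifting it yet, until most of its handle sticks out over the slab edge that faces the wooden stand; only then pick it up by the overhanging handle, without carrying the handle back over the slab, and lay it flat on the stand, its wide part centred between the two lips and lined up with them. Do not drop the template on the bench, and leave the jar, hammer and spool where they are.

Things in the scene. Friction and masses are not known exactly. Their poses are not given: they have to be found in the camera images.
- slab: grey-white stone slab, fixed to the bench, 240 (its x) x 300 (its y) x 50 mm high; origin at the centre of its underside. Its -y side is the edge facing the stand.
- slab_edge (a point): midpoint of the slab's upper -y edge, at the height of the slab's top; same axes as the slab (so -y points out over the bench towards the stand)
- park (a point): centre of the green painted mark (50 x 70 mm, flat) on the slab top, in the corner by that edge and away from the robot; same axes as the slab
- template: orange acrylic pattern, loose, 4 mm thick, 60 g: wide part 80 (its x) x 110 (its y) mm, and a handle 40 mm wide, 70 mm long going on from the middle of its -y side. Origin: underside centre of the wide part. Starts flat on it, handle roughly towards slab_edge. Slippery on the stone (friction about 0.3), it slides when dragged by fingertips pressing lightly on the wide part (5 to 15 N); pressing the overhang tips it
- handle_end (a point): middle of the handle's free end, at half thickness, 125 mm from the template's origin along its -y. The template swings when dragged off its centre line; dragged from a point on it near the root of the handle it trails straight
- handle_mid (a point): middle of the handle's outer part, at half thickness, 25 mm in from the free end
- weight: brass block, loose, 40 (its x) x 60 (its y) x 45 mm high, about 0.75 kg (0.6 to 0.9); origin at the centre of its underside. It starts on the slab between the template and the edge, in the way of the handle. Friction on the stone about 0.6
- stand: light wooden stand, fixed, 134 (its x) x 110 (its y) mm, top surface at 40 mm; along both its +x and -x sides runs a lip 12 mm wide, 10 mm above that surface, leaving 110 mm between the lips. Open at its y ends, so that the handle can overhang there. Origin at the centre of its underside
- stand_top (a point): centre of the stand's top surface between the lips, same axes as the stand: the template's origin belongs here, its y axis along the stand's y (handle to either side)
- jar: closed amber jar, 60 mm across, 85 mm high, loose, on the bench beyond the work; origin under its centre; leave alone
- hammer: hammer lying on the bench beyond the stand, loose; leave alone
- spool: blue thread spool, 56 mm across, 70 mm high, upright and loose on the bench beyond the slab; leave alone

How it is judged (in metres and radians):
On the way, in this order (a step that is already met when the one before it is completed fails the run):
1. the weight stands on the green mark (horizontal distance between weight and park below 0.018 m and angle between weight's own z axis and vertical below 0.08 rad and z of weight in the frame of park between -0.006 and 0.006 m and linear speed of weight below 0.02 m/s), for 0.2 s.
2. the template lies flat on the slab with its handle at least 35 mm out over the edge (z of template in the frame of slab_edge between -0.006 and 0.008 m and angle between template's own z axis and vertical below 0.08 rad and y of handle_end in the frame of slab_edge below -0.035 m), for 0.2 s.
3. the template is picked up: it is clear of the slab, held in the gripper (z of template in the frame of slab_edge above 0.012 m and contact force between the fingers and template above 0.5 N), for 0.1 s.
At the end, for the whole second after the job is handed in: The template lies flat and still on the stand's top between the lips, its wide part's centre within 20 mm of the centre of the stand and its length within 0.2 rad of the stand's y; the weight stands upright and still on the slab, its centre within 18 mm of the centre of the green mark (all of step 1 and horizontal distance between template and stand_top below 0.02 m and z of template in the frame of stand_top between -0.005 and 0.005 m and angle between template's own z axis and vertical below 0.06 rad and angle between the y axis of template and the y axis of stand_top, either way round below 0.2 rad and linear speed of template below 0.02 m/s); the robot touches nothing.
It fails at once if the weight is lifted more than 10 mm off the slab (z of weight in the frame of park above 0.01 m).
It fails at once if the template is raised more than 12 mm above the slab's top while the middle of its handle is not out beyond the slab edge (z of template in the frame of slab_edge above 0.012 m and y of handle_mid in the frame of slab_edge above 0 m).
It fails at once if the template falls towards the bench (centre of its wide part below 25 mm) (height (world z) of template below 0.025 m).
It fails at once if the jar, hammer or spool is moved by more than 20 mm (distance of any of jar, hammer, spool from where it was at the start of the episode above 0.02 m).
It also fails if it takes over 61 s, if anything falls off the work surface, if the arm or the gripper's body presses on something with over 40 N, if the wrist force passes 120 N, or if a joint passes its speed limit or range.

### The arm

A 6-joint arm with a two-finger parallel gripper is mounted at the origin on the work surface. World frame = base frame: x ahead of the robot, y to its left, z up, the work surface at z = 0. Lengths are in mm, angles in degrees, forces in N, time in s.
With the tool pointing down it reaches from about 275 to 750 mm from the base axis. Payload 10.2 kg.
Tool frame: the origin (TCP) lies on the centre line of the jaws, within the pads' length; the fingertips stand 25 mm ahead of it and the grasp point (between the pads) lies 6 mm ahead of it (manip.finger_overhang is the distance from the TCP to the fingertips, in mm); z points along the fingers, y is the line along which they close (so a half turn about z gives the same grasp; the last joint's range is limited). The gripper opens to 85 mm and grips with 20 to 120 N. Pads are 22 mm wide; open, the fingers measure 114 mm over their backs; the gripper's body (76 mm by 85 mm) begins 54 mm behind the grasp point. The pads swing forward as they close: fully open they stand 13 mm farther back than shut.
Start: joints at [56.184, 17.928, 85.812, -0, 76.261, -12.8], TCP at [188.294, 490.078, 256.294] pointing down, gripper open.
Joint ranges: [-168.41, 168.41], [-55.51, 124.54], [10.69, 146.95], [-70.63, 250.63], [1, 178], [-165.06, 165.06]. Speed limits (degrees/s): [136.94, 136.94, 172.46, 180, 180, 180].

### API

Orientations are given as [roll, pitch, yaw] about the fixed x, y, z axes, in that order (R = Rz(yaw) Ry(pitch) Rx(roll)).
In Python, from station import manip gives the robot as it stands. The module is installed in compiled form; this text tells all that it offers.
- The arm moves only by the tool carry_out, never from a script. Its argument "plan" is a list of rows, each an object of numbers: "ax", "ay", "az": the turn, a rotation vector about the tool's x, y, z in rad; "tx", "ty", "tz": the shift along the tool's x, y, z in cm; "hand": the finger opening in cm, from 0 to 8.54. A call has exactly 10 rows; each row is the pose to reach, as a shift and turn from the pose commanded when the call began, along the tool's axes at that moment; what a row does not reach only later rows make up. A row lasts 1/12 s, in which the tool goes at most 41.7 mm and 7.16 degrees, less where a joint would pass 70% of its speed; a pose out of reach is approached as far as the arm can. A call with a gripper value outside its range is refused whole. The fingers move at their own pace and stop on an object; "squeeze" is the grip in N (left out, the last holds). Time passes only in rows, so rows that repeat a pose let the fingers close, or fill a call up. It gives the time, the measured TCP pose, the force, the opening and the grip force at its end, in the units of the state.
- manip.state(): the state, without advancing time (a new reading comes with each control period).
- manip.get_image(name): name is "scene" or "side" or "wrist"; returns the picture (480x640x3 uint8, red, green, blue); there is no depth.
- manip.camera_model(name): a dict with "mtx" (3x3 intrinsics, pixels), "k1" (the pictures are not rectified: a ray, as slopes to the right and down, at radius r is drawn at 1 + k1 r^2 times it, then the intrinsics apply), "cam_to_world" (4x4, takes a point from camera to world coordinates). Camera axes: x right, y up, looking along -z (the intrinsics and any distortion apply to the point x, -y, -z); pixel columns grow to the right and rows downward; lengths in mm; the calibration is good to about 2 mm. A picture is of the moment at which its call begins: read the wrist's pose just before it. camera_model takes no time and is no camera call; for the wrist camera it gives the pose at the moment of the call.
- manip.job_done(): hands the job in; it is judged then, once.
The state is a dict: "time_s": time; "qpos": joint angles; "joint_velocities": joint speeds; "effort": joint torques, N m; "tcp_pos": TCP position; "tool_rot": TCP orientation; "force": force on the tool from outside, world axes, zero at the start; "ft_torque": the same for the moment, N m; "width": opening from 0.0 (shut) to 1.0 (fully open); "grasp_force": force on a finger pad.
Only numpy, scipy, OpenCV 4.12 (cv2) and the standard library are available. Lean on these libraries where they do the work, as an engineer would, in place of code of your own. Each camera call takes 0.05 s, during which the arm holds its last target. There are 200 camera calls.

## Working session

There is one attempt and no reset: what is moved stays moved. The work goes in short steps, Python scripts to look and compute and a tool call to move; the robot and the scene stay as the last step left them, time stands still between calls to the robot, and variables do not carry over. Pictures are saved under pics/ and viewed, at most 10 in all, crops included, and the job is handed in when it is done.

Besides the shell and the picture viewer there is one more tool, called after ">>>" by a JSON object that holds its "fn" and its "kwargs". carry_out: Moves the arm, as the interface text tells. Its arguments: {"type":"object","properties":{"plan":{"type":"array","items":{"type":"object","properties":{"ax":{"type":"number"},"ay":{"type":"number"},"az":{"type":"number"},"tx":{"type":"number"},"ty":{"type":"number"},"tz":{"type":"number"},"hand":{"type":"number"}}}},"squeeze":{"type":"number"}},"required":["plan"]}

```bash
mkdir -p pics
cat > h.py <<'E'
import numpy as np, cv2
from station import manip
def ray(cm,uv):
    K=np.array(cm["mtx"]);k=cm["k1"];T=np.array(cm["cam_to_world"])
    p=cv2.undistortPoints(np.array(uv,float).reshape(-1,1,2),K,np.array([k,0,0,0,0.])).reshape(-1,2)
    d=np.c_[p[:,0],-p[:,1],-np.ones(len(p))]@T[:3,:3].T
    return T[:3,3],d
def onplane(cm,uv,z):
    o,d=ray(cm,uv); return o+d*((z-o[2])/d[:,2])[:,None]
def snap(n,f):
    cm=manip.camera_model(n); im=manip.get_image(n)
    cv2.imwrite("pics/"+f,im[:,:,::-1]); return cm,im
E
python3 - <<'E'
from h import *
for n in("scene","side"):
    cm,im=snap(n,n+"0.png"); print(n,np.round(cm["cam_to_world"],2).tolist(),cm["mtx"],cm["k1"])
s=manip.state();print(s)
a=cv2.imread("pics/scene0.png");
E
```

```text
scene [[0.12, -0.82, 0.56, 1294.87], [0.99, 0.09, -0.08, -112.09], [0.02, 0.57, 0.82, 991.11], [0.0, 0.0, 0.0, 1.0]] [[572.84838834   0.         308.57989443]
 [  0.         572.84838834 237.22520471]
 [  0.           0.           1.        ]] 0.052262315371576586
side [[-0.98, 0.16, -0.14, 511.18], [-0.21, -0.69, 0.69, 701.96], [0.01, 0.7, 0.71, 798.12], [0.0, 0.0, 0.0, 1.0]] [[603.65885376   0.         318.4539048 ]
 [  0.         603.65885376 253.38493645]
 [  0.           0.           1.        ]] -0.14400262328125663
{'time_s': 0.1, 'qpos': array([ 5.61835091e+01,  1.79559413e+01,  8.58494506e+01, -8.36623488e-05,
        7.62597431e+01, -1.28007206e+01]), 'joint_velocities': array([-0.01567883, -0.09588965, -0.21886265, -0.02120442, -0.00266597,
        0.03673665]), 'effort': array([ 3.39059596e-03, -4.12898433e+01, -2.60136920e+01, -5.79504581e-05,
        3.11575946e-03,  4.45804733e-05]), 'tcp_pos': array([188.18502447, 489.90356976, 255.79628611]), 'tool_rot': array([-1.79936466e+02, -1.43521249e-02,  1.58984242e+02]), 'force': array([ 0.82549915, -0.22992445,  0.69651931]), 'ft_torque': array([ 0.00289465, -0.01733841,  0.06311571]), 'grasp_force': 0.0, 'width': 0.9984354798494242}
```

View pics/scene0.png

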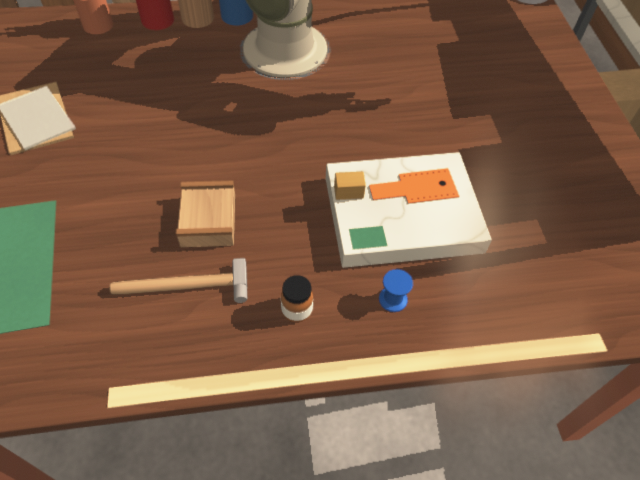

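View pics/side0.png

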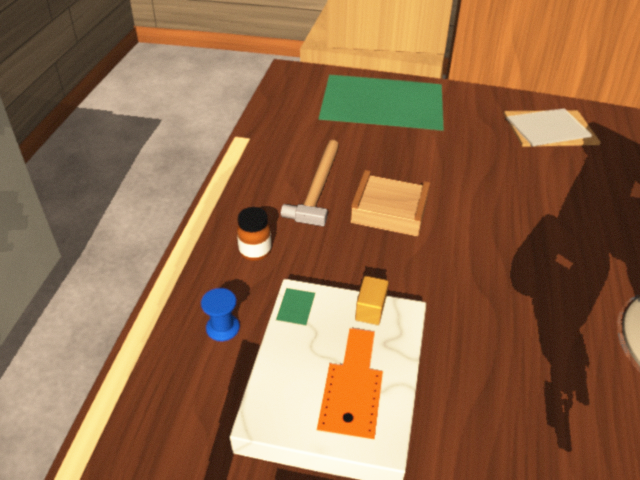

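The scene view shows the slab at (330–487, 155–262), the weight at (350,185), the template at (385–458, 170–202), the green mark at (368,237) and the stand at (208,214). The side view shows the same layout. Next I'll measure them.

```bash
cat > m.py <<'E'
from h import *
def comp(mask,roi):
    m=np.zeros_like(mask);x0,y0,x1,y1=roi;m[y0:y1,x0:x1]=mask[y0:y1,x0:x1]
    c,_=cv2.findContours(m,cv2.RETR_EXTERNAL,cv2.CHAIN_APPROX_NONE)
    return max(c,key=cv2.contourArea)
def rect(P): 
    (c,s,a)=cv2.minAreaRect(P[:,:2].astype(np.float32)); return np.round(c,1),np.round(s,1),round(a,1)
R={"scene":dict(slab=(320,145,495,270),green=(340,220,395,255),temp=(360,160,470,210),brass=(325,165,372,205)),
   "side":dict(slab=(225,270,435,480),green=(265,280,325,330),temp=(310,320,390,445),brass=(345,270,395,330))}
if __name__=="__main__":
  for n in R:
    cm=manip.camera_model(n);im=cv2.imread(f"pics/{n}0.png");hsv=cv2.cvtColor(im,cv2.COLOR_BGR2HSV)
    print(n)
    M=dict(green=cv2.inRange(hsv,(60,80,40),(90,255,255)),temp=cv2.inRange(hsv,(5,200,170),(14,255,255)),
           brass=cv2.inRange(hsv,(15,120,90),(28,255,255)))
    for k,z in(("green",50),("temp",54),("brass",95)):
        c=comp(M[k],R[n][k]); P=onplane(cm,c.reshape(-1,2),z); print(k,cv2.contourArea(c),rect(P))
        if k=="temp":
            ap=cv2.approxPolyDP(c,3,True).reshape(-1,2); print(ap.tolist(),np.round(onplane(cm,ap,z)[:,:2]).tolist())
        if k=="brass": 
            ap=cv2.approxPolyDP(c,2.5,True).reshape(-1,2); print(ap.tolist(),np.round(onplane(cm,ap,95)[:,:2]).tolist(),np.round(onplane(cm,ap,50)[:,:2]).tolist())
    c=comp(cv2.inRange(hsv,(0,0,140),(180,70,255)),R[n]["slab"]);h=cv2.convexHull(c)
    ap=cv2.approxPolyDP(h,4,True).reshape(-1,2);print("slab",ap.tolist(),np.round(onplane(cm,ap,50)[:,:2]).tolist())
  a=cv2.imread("pics/scene0.png")[150:310,165:325];b=cv2.imread("pics/side0.png")[160:250,330:450]
  cv2.imwrite("pics/st.png",np.hstack([cv2.resize(a,(400,400)),cv2.resize(cv2.imread("pics/side0.png")[160:250,340:440],(400,360)).copy() if 0 else cv2.resize(cv2.imread("pics/side0.png")[150:250,340:440],(400,400))]))
E
python3 m.py
```

```text
scene
green 538.0 (array([667.3,  99.3]), array([43.4, 65.3]), 0.4)Traceback (most recent call last):
  File "m.py", line 17, in <module>
    c=comp(M[k],R[n][k]); P=onplane(cm,c.reshape(-1,2),z); print(k,cv2.contourArea(c),rect(P))
  File "m.py", line 5, in comp
    return max(c,key=cv2.contourArea)
ValueError: max() iterable argument is empty
```

```bash
python3 - <<'E'
import cv2
for n,pts in(("scene",[(430,180),(385,190),(350,180),(352,193)]),("side",[(350,390),(360,345),(375,285),(365,310)])):
    h=cv2.cvtColor(cv2.imread(f"pics/{n}0.png"),cv2.COLOR_BGR2HSV)
    print([h[y,x].tolist() for x,y in pts])
E
sed -i 's/(5,200,170),(14,255,255)/(5,215,215),(13,255,255)/; s/(15,120,90),(28/(14,120,60),(28/' m.py; sed -i 's/(5,215,215),(13/(4,200,150),(13/' m.py; python3 m.py
```

```text
[[12, 181, 242], [12, 181, 242], [18, 151, 223], [17, 145, 118]]
[[13, 228, 248], [13, 227, 249], [18, 190, 229], [19, 188, 239]]
scene
green 538.0 (array([667.3,  99.3]), array([43.4, 65.3]), 0.4)Traceback (most recent call last):
  File "m.py", line 17, in <module>
    c=comp(M[k],R[n][k]); P=onplane(cm,c.reshape(-1,2),z); print(k,cv2.contourArea(c),rect(P))
  File "m.py", line 5, in comp
    return max(c,key=cv2.contourArea)
ValueError: max() iterable argument is empty
```

```bash
sed -i 's/(4,200,150),(13/(4,150,150),(14/; s/(14,120,60),(28/(15,120,60),(28/' m.py; python3 m.py
```

```text
scene
green 538.0 (array([667.3,  99.3]), array([43.4, 65.3]), 0.4)
temp 1834.5 (array([553.9, 214.9]), array([ 78.8, 177.7]), 2.3)
[[457, 194], [447, 169], [400, 174], [398, 182], [370, 185], [373, 198], [405, 195], [408, 202]] [[583.0, 305.0], [513.0, 302.0], [516.0, 198.0], [537.0, 189.0], [539.0, 128.0], [574.0, 128.0], [573.0, 196.0], [592.0, 198.0]]
brass 687.0 (array([566.4,  76.3]), array([60. , 68.2]), 83.6)
[[362, 172], [336, 173], [336, 198], [362, 197]] [[536.0, 107.0], [532.0, 54.0], [597.0, 44.0], [600.0, 96.0]] [[497.0, 118.0], [494.0, 62.0], [562.0, 52.0], [565.0, 106.0]]
slab [[460, 154], [490, 237], [482, 253], [343, 265], [328, 163]] [[470.0, 343.0], [695.0, 342.0], [730.0, 315.0], [727.0, 40.0], [464.0, 49.0]]
side
green 844.5 (array([668.7,  99.6]), array([46.2, 65. ]), 0.2)
temp 4606.0 (array([553.2, 217.2]), array([ 78.8, 181.6]), 2.3)
[[352, 328], [344, 362], [329, 365], [317, 428], [373, 438], [381, 371], [369, 368], [373, 332]] [[572.0, 127.0], [573.0, 192.0], [593.0, 202.0], [589.0, 307.0], [512.0, 306.0], [517.0, 197.0], [535.0, 195.0], [539.0, 128.0]]
brass 1141.0 (array([549.7,  97.6]), array([93.2, 42.4]), 89.2)
[[365, 276], [360, 286], [355, 318], [378, 324], [387, 280]] [[566.0, 52.0], [571.0, 75.0], [567.0, 140.0], [532.0, 143.0], [531.0, 53.0]] [[570.0, 11.0], [574.0, 35.0], [571.0, 104.0], [534.0, 108.0], [532.0, 12.0]]
slab [[284, 280], [424, 303], [402, 479], [360, 479], [234, 452], [232, 429]] [[701.0, 50.0], [466.0, 49.0], [465.0, 355.0], [519.0, 366.0], [689.0, 365.0], [702.0, 333.0]]
```

View pics/st.png

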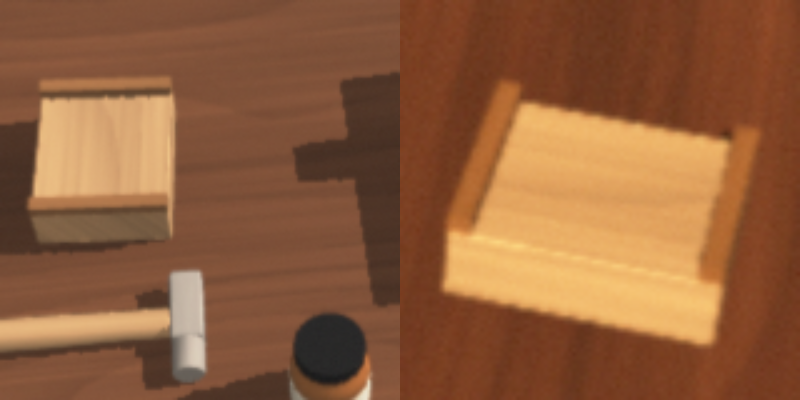

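Run:
```python
from h import *
for n,p in(("scene",[(181,182),(233,180.8),(177.4,233.6),(232.2,232.4)]),("side",[(364.5,170),(351.75,207),(430,182.5),(419.5,220)])):
    P=onplane(manip.camera_model(n),p,50)[:,:2];print(np.round(P).tolist(),P.mean(0).round(1))
```

```text
[[483.0, -269.0], [491.0, -160.0], [616.0, -276.0], [625.0, -168.0]] [ 554.  -218.2]
[[616.0, -278.0], [622.0, -159.0], [482.0, -268.0], [493.0, -151.0]] [ 553.2 -214.1]
```

>>> {"fn": "carry_out", "kwargs": {"plan": [{"tx": -48.8,"ty": -25.6,"tz": 8,"az": 1.204,"hand": 8.5},{"tx": -48.8,"ty": -25.6,"tz": 8,"az": 1.204,"hand": 8.5},{"tx": -48.8,"ty": -25.6,"tz": 8,"az": 1.204,"hand": 8.5},{"tx": -48.8,"ty": -25.6,"tz": 8,"az": 1.204,"hand": 8.5},{"tx": -48.8,"ty": -25.6,"tz": 8,"az": 1.204,"hand": 8.5},{"tx": -48.8,"ty": -25.6,"tz": 8,"az": 1.204,"hand": 8.5},{"tx": -48.8,"ty": -25.6,"tz": 8,"az": 1.204,"hand": 8.5},{"tx": -48.8,"ty": -25.6,"tz": 8,"az": 1.204,"hand": 8.5},{"tx": -48.8,"ty": -25.6,"tz": 8,"az": 1.204,"hand": 8.5},{"tx": -48.8,"ty": -25.6,"tz": 8,"az": 1.204,"hand": 8.5}]}}

```text
invalid input
```

>>> {"fn": "carry_out", "kwargs": {"plan": [{"ax": 0,"ay": 0,"az": 1.204,"tx": -48.8,"ty": -25.6,"tz": 8,"hand": 8.5},{"ax": 0,"ay": 0,"az": 1.204,"tx": -48.8,"ty": -25.6,"tz": 8,"hand": 8.5},{"ax": 0,"ay": 0,"az": 1.204,"tx": -48.8,"ty": -25.6,"tz": 8,"hand": 8.5},{"ax": 0,"ay": 0,"az": 1.204,"tx": -48.8,"ty": -25.6,"tz": 8,"hand": 8.5},{"ax": 0,"ay": 0,"az": 1.204,"tx": -48.8,"ty": -25.6,"tz": 8,"hand": 8.5},{"ax": 0,"ay": 0,"az": 1.204,"tx": -48.8,"ty": -25.6,"tz": 8,"hand": 8.5},{"ax": 0,"ay": 0,"az": 1.204,"tx": -48.8,"ty": -25.6,"tz": 8,"hand": 8.5},{"ax": 0,"ay": 0,"az": 1.204,"tx": -48.8,"ty": -25.6,"tz": 8,"hand": 8.5},{"ax": 0,"ay": 0,"az": 1.204,"tx": -48.8,"ty": -25.6,"tz": 8,"hand": 8.5},{"ax": 0,"ay": 0,"az": 1.204,"tx": -48.8,"ty": -25.6,"tz": 8,"hand": 8.5}]}}

```text
time_s: 0.93
tcp_pos: [461.3, 178.4, 196.0]
tool_rot: [-180.0, -0.0, 89.6]
force: [0.1, 1.0, 0.9]
width: 0.997
grasp_force: 0.0
```

>>> {"fn": "carry_out", "kwargs": {"plan": [{"ax": 0,"ay": 0,"az": 0,"tx": -10.2,"ty": 9.1,"tz": 4,"hand": 8.5},{"ax": 0,"ay": 0,"az": 0,"tx": -10.2,"ty": 9.1,"tz": 4,"hand": 8.5},{"ax": 0,"ay": 0,"az": 0,"tx": -10.2,"ty": 9.1,"tz": 4,"hand": 8.5},{"ax": 0,"ay": 0,"az": 0,"tx": -10.2,"ty": 9.1,"tz": 4,"hand": 8.5},{"ax": 0,"ay": 0,"az": 0,"tx": -10.2,"ty": 9.1,"tz": 4,"hand": 8.5},{"ax": 0,"ay": 0,"az": 0,"tx": -10.2,"ty": 9.1,"tz": 4,"hand": 8.5},{"ax": 0,"ay": 0,"az": 0,"tx": -10.2,"ty": 9.1,"tz": 4,"hand": 8.5},{"ax": 0,"ay": 0,"az": 0,"tx": -10.2,"ty": 9.1,"tz": 4,"hand": 8.5},{"ax": 0,"ay": 0,"az": 0,"tx": -10.2,"ty": 9.1,"tz": 4,"hand": 8.5},{"ax": 0,"ay": 0,"az": 0,"tx": -10.2,"ty": 9.1,"tz": 4,"hand": 8.5}]}}

```text
time_s: 1.77
tcp_pos: [551.1, 79.1, 156.9]
tool_rot: [180.0, 0.0, 90.1]
force: [0.4, -0.4, -0.7]
width: 0.994
grasp_force: 0.0
```

Run:
```python
from h import *
cm,im=snap("wrist","w1.png");print(np.round(cm["cam_to_world"],2).tolist(),cm["mtx"][0][0]);print(manip.state()["tcp_pos"],manip.state()["tool_rot"])
```

```text
[[1.0, -0.0, 0.0, 550.85], [0.0, 0.96, 0.27, 147.52], [-0.0, -0.27, 0.96, 274.01], [0.0, 0.0, 0.0, 1.0]] 379.65809264272116
[551.229515    78.97404711 156.82389999] [1.79969190e+02 2.56282390e-03 9.00608855e+01]
```

View pics/w1.png

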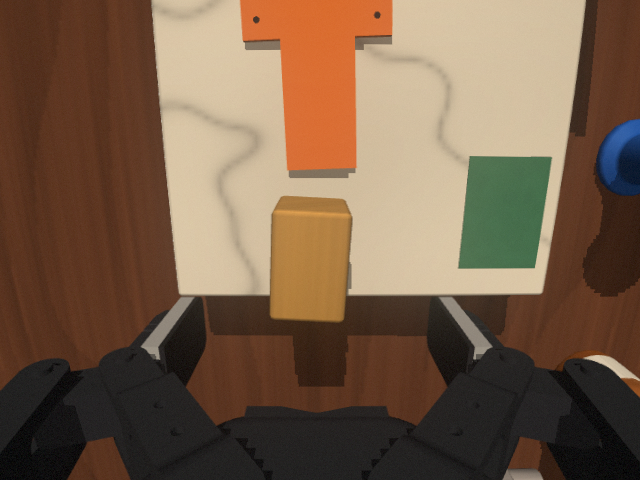

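Run:
```python
from h import *
cm=manip.camera_model("wrist")
f=lambda p,z:print(np.round(onplane(cm,p,z)[:,:2],1).tolist(),onplane(cm,p,z).mean(0).round(1))
f([(273,212),(351,214),(344,322),(270,318)],95)
f([(280,197),(346,199)],50)
f([(469,156),(551,156),(537,268),(459,268)],50)
f([(180,295),(545,293)],50)
f([(287,170),(356,168)],54); f([(281,40),(355,38)],54); f([(244,41),(392,36)],54)
```

```text
[[530.1, 109.9], [567.7, 108.9], [565.5, 51.2], [526.8, 53.5]] [547.5  80.9  95. ]
[[529.4, 109.6], [568.7, 108.4]] [549. 109.  50.]
[[640.2, 134.0], [689.9, 134.7], [692.2, 64.3], [641.2, 64.5]] [665.9  99.4  50. ]
[[463.0, 46.0], [700.6, 46.9]] [581.8  46.4  50. ]
[[534.1, 125.9], [573.7, 127.1]] [553.9 126.5  54. ]
[[532.1, 194.9], [571.5, 195.9]] [551.8 195.4  54. ]
[[512.4, 194.6], [591.3, 197.1]] [551.8 195.9  54. ]
```

The wrist view shows the weight top at (270–351, 212–322), the green mark at (459–551, 156–268) and the handle end at y≈170 px. These agree with the fixed cameras.

>>> {"fn": "carry_out", "kwargs": {"plan": [{"ax": 0,"ay": 0,"az": 0,"tx": 0.1,"ty": -0.25,"tz": 2.5,"hand": 8.5},{"ax": 0,"ay": 0,"az": 0,"tx": 0.1,"ty": -0.25,"tz": 5,"hand": 8.5},{"ax": 0,"ay": 0,"az": 0,"tx": 0.1,"ty": -0.25,"tz": 7.4,"hand": 8.5},{"ax": 0,"ay": 0,"az": 0,"tx": 0.1,"ty": -0.25,"tz": 7.4,"hand": 7},{"ax": 0,"ay": 0,"az": 0,"tx": 0.1,"ty": -0.25,"tz": 7.4,"hand": 6},{"ax": 0,"ay": 0,"az": 0,"tx": 0.1,"ty": -0.25,"tz": 7.4,"hand": 5},{"ax": 0,"ay": 0,"az": 0,"tx": 0.1,"ty": -0.25,"tz": 7.4,"hand": 4.3},{"ax": 0,"ay": 0,"az": 0,"tx": 0.1,"ty": -0.25,"tz": 7.4,"hand": 4.3},{"ax": 0,"ay": 0,"az": 0,"tx": 0.1,"ty": -0.25,"tz": 7.4,"hand": 4.3},{"ax": 0,"ay": 0,"az": 0,"tx": 0.1,"ty": -0.25,"tz": 7.4,"hand": 4.3}], "squeeze": 20}}

```text
time_s: 2.65
tcp_pos: [549.2, 79.3, 83.0]
tool_rot: [179.9, 0.0, 90.0]
force: [0.0, 0.1, 0.3]
width: 0.504
grasp_force: 0.0
```

>>> {"fn": "carry_out", "kwargs": {"plan": [{"ax": 0,"ay": 0,"az": 0,"tx": 0.1,"ty": 0.5,"tz": 0,"hand": 4.3},{"ax": 0,"ay": 0,"az": 0,"tx": 0.25,"ty": 1.5,"tz": 0,"hand": 4.3},{"ax": 0,"ay": 0,"az": 0,"tx": 0.5,"ty": 3,"tz": 0,"hand": 4.3},{"ax": 0,"ay": 0,"az": 0,"tx": 0.75,"ty": 4.5,"tz": 0,"hand": 4.3},{"ax": 0,"ay": 0,"az": 0,"tx": 1.0,"ty": 6,"tz": 0,"hand": 4.3},{"ax": 0,"ay": 0,"az": 0,"tx": 1.25,"ty": 7.5,"tz": 0,"hand": 4.3},{"ax": 0,"ay": 0,"az": 0,"tx": 1.5,"ty": 9,"tz": 0,"hand": 4.3},{"ax": 0,"ay": 0,"az": 0,"tx": 1.75,"ty": 10.4,"tz": 0,"hand": 4.3},{"ax": 0,"ay": 0,"az": 0,"tx": 1.9,"ty": 11.3,"tz": 0,"hand": 4.3},{"ax": 0,"ay": 0,"az": 0,"tx": 1.95,"ty": 11.9,"tz": 0,"hand": 4.3}]}}

```text
time_s: 3.48
tcp_pos: [668.5, 99.1, 82.3]
tool_rot: [-179.9, 0.0, 90.0]
force: [-4.7, -0.5, 3.5]
width: 0.502
grasp_force: 2.2
```

Run:
```python
from h import *
snap("side","s2.png"); a=cv2.imread("pics/s2.png")[230:470,190:510]; cv2.imwrite("pics/s2c.png",cv2.resize(a,None,fx=2.4,fy=2.4)); s=manip.state();print(s["tcp_pos"],s["force"],s["width"])
```

```text
[669.15392224  98.9500608   82.29767164] [-0.94650275  0.35314575  0.0510887 ] 0.5007347634121407
```

View pics/s2c.png

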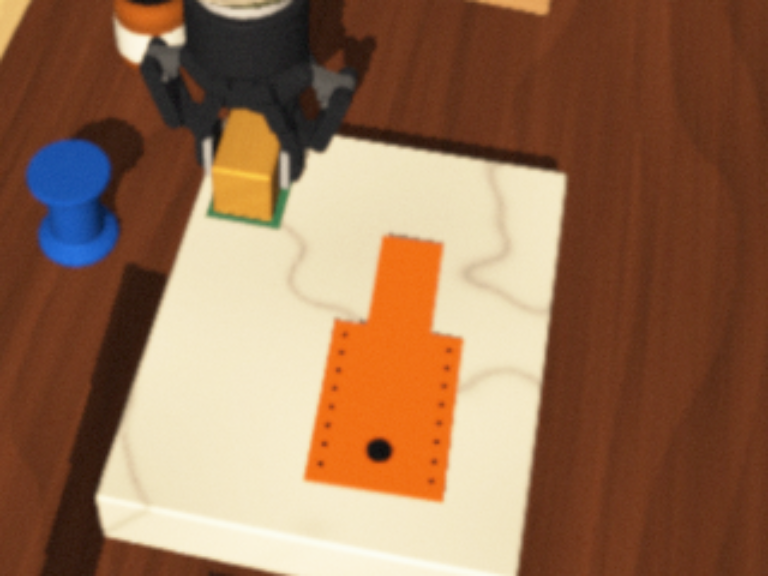

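The weight stands on the mark, about centred: its base is at (212–275, 220) within the mark at (207–287, 227). I'll release it and go to the template.

>>> {"fn": "carry_out", "kwargs": {"plan": [{"ax": 0,"ay": 0,"az": 0,"tx": 0,"ty": 0,"tz": 0,"hand": 6.5},{"ax": 0,"ay": 0,"az": 0,"tx": 0,"ty": 0,"tz": 0,"hand": 8},{"ax": 0,"ay": 0,"az": 0,"tx": 0,"ty": 0,"tz": 0,"hand": 8},{"ax": 0,"ay": 0,"az": 0,"tx": 0,"ty": 0,"tz": -3.5,"hand": 8},{"ax": 0,"ay": 0,"az": 0,"tx": 0,"ty": 0,"tz": -7,"hand": 8},{"ax": 0,"ay": 0,"az": 0,"tx": 3,"ty": -3,"tz": -7,"hand": 6},{"ax": 0,"ay": 0,"az": 0,"tx": 6,"ty": -6,"tz": -7,"hand": 3},{"ax": 0,"ay": 0,"az": 0,"tx": 9,"ty": -9,"tz": -5,"hand": 0},{"ax": 0,"ay": 0,"az": 0,"tx": 11.3,"ty": -11.7,"tz": -3,"hand": 0},{"ax": 0,"ay": 0,"az": 0,"tx": 11.3,"ty": -11.7,"tz": -1,"hand": 0}]}}

```text
time_s: 4.37
tcp_pos: [547.1, 215.4, 92.9]
tool_rot: [180.0, -0.1, 90.2]
force: [-0.2, 0.1, 0.7]
width: 0.225
grasp_force: 0.0
```

>>> {"fn": "carry_out", "kwargs": {"plan": [{"ax": 0,"ay": 0,"az": 0,"tx": 0,"ty": 0,"tz": 0.3,"hand": 0},{"ax": 0,"ay": 0,"az": 0,"tx": 0,"ty": 0,"tz": 0.6,"hand": 0},{"ax": 0,"ay": 0,"az": 0,"tx": 0,"ty": 0,"tz": 0.8,"hand": 0},{"ax": 0,"ay": 0,"az": 0,"tx": 0,"ty": 0,"tz": 0.9,"hand": 0},{"ax": 0,"ay": 0,"az": 0,"tx": 0,"ty": 0,"tz": 0.9,"hand": 0},{"ax": 0,"ay": 0,"az": 0,"tx": 0,"ty": 0,"tz": 0.9,"hand": 0},{"ax": 0,"ay": 0,"az": 0,"tx": 0,"ty": 0,"tz": 0.9,"hand": 0},{"ax": 0,"ay": 0,"az": 0,"tx": 0,"ty": 0,"tz": 0.9,"hand": 0},{"ax": 0,"ay": 0,"az": 0,"tx": 0,"ty": 0,"tz": 0.9,"hand": 0},{"ax": 0,"ay": 0,"az": 0,"tx": 0,"ty": 0,"tz": 0.9,"hand": 0}]}}

```text
time_s: 5.2
tcp_pos: [551.0, 211.8, 83.5]
tool_rot: [180.0, -0.0, 90.0]
force: [0.1, -0.4, -0.1]
width: -0.0
grasp_force: 0.0
```

Run:
```python
from m import *
cm,im=snap("side","s3.png");h=cv2.cvtColor(im,cv2.COLOR_RGB2HSV)
m=cv2.inRange(h,(15,120,60),(28,255,255))
c=comp(m,(255,255,335,335));ap=cv2.approxPolyDP(c,2,True).reshape(-1,2)
print(ap.tolist(),np.round(onplane(cm,ap,95)[:,:2]).tolist(),np.round(onplane(cm,ap,50)[:,:2]).tolist())
```

```text
[[288, 273], [277, 300], [278, 316], [301, 321], [309, 295], [310, 278]] [[687.0, 73.0], [689.0, 131.0], [680.0, 161.0], [644.0, 163.0], [644.0, 111.0], [650.0, 76.0]] [[698.0, 33.0], [701.0, 95.0], [691.0, 126.0], [653.0, 128.0], [653.0, 73.0], [659.0, 36.0]]
```

>>> {"fn": "carry_out", "kwargs": {"plan": [{"ax": 0,"ay": 0,"az": 0,"tx": 0,"ty": 0,"tz": 0.1,"hand": 0},{"ax": 0,"ay": 0,"az": 0,"tx": 0,"ty": 0,"tz": 0.2,"hand": 0},{"ax": 0,"ay": 0,"az": 0,"tx": 0,"ty": 0,"tz": 0.3,"hand": 0},{"ax": 0,"ay": 0,"az": 0,"tx": 0,"ty": 0,"tz": 0.4,"hand": 0},{"ax": 0,"ay": 0,"az": 0,"tx": 0,"ty": 0,"tz": 0.4,"hand": 0},{"ax": 0,"ay": 0,"az": 0,"tx": 0,"ty": 0,"tz": 0.4,"hand": 0},{"ax": 0,"ay": 0,"az": 0,"tx": 0,"ty": 0,"tz": 0.4,"hand": 0},{"ax": 0,"ay": 0,"az": 0,"tx": 0,"ty": 0,"tz": 0.4,"hand": 0},{"ax": 0,"ay": 0,"az": 0,"tx": 0,"ty": 0,"tz": 0.4,"hand": 0},{"ax": 0,"ay": 0,"az": 0,"tx": 0,"ty": 0,"tz": 0.4,"hand": 0}]}}

```text
time_s: 6.08
tcp_pos: [551.0, 211.8, 79.5]
tool_rot: [180.0, 0.0, 90.0]
force: [1.0, -0.4, -0.7]
width: -0.002
grasp_force: 0.0
```

>>> {"fn": "carry_out", "kwargs": {"plan": [{"ax": 0,"ay": 0,"az": 0,"tx": 0,"ty": 0,"tz": 0.02,"hand": 0},{"ax": 0,"ay": 0,"az": 0,"tx": 0,"ty": 0,"tz": 0.04,"hand": 0},{"ax": 0,"ay": 0,"az": 0,"tx": 0,"ty": 0,"tz": 0.06,"hand": 0},{"ax": 0,"ay": 0,"az": 0,"tx": 0,"ty": 0,"tz": 0.08,"hand": 0},{"ax": 0,"ay": 0,"az": 0,"tx": 0,"ty": 0,"tz": 0.1,"hand": 0},{"ax": 0,"ay": 0,"az": 0,"tx": 0,"ty": 0,"tz": 0.1,"hand": 0},{"ax": 0,"ay": 0,"az": 0,"tx": 0,"ty": 0,"tz": 0.1,"hand": 0},{"ax": 0,"ay": 0,"az": 0,"tx": 0,"ty": 0,"tz": 0.1,"hand": 0},{"ax": 0,"ay": 0,"az": 0,"tx": 0,"ty": 0,"tz": 0.1,"hand": 0},{"ax": 0,"ay": 0,"az": 0,"tx": 0,"ty": 0,"tz": 0.1,"hand": 0}]}}

```text
time_s: 6.92
tcp_pos: [551.2, 211.9, 79.1]
tool_rot: [180.0, -0.0, 90.0]
force: [-2.0, -0.2, 5.7]
width: -0.001
grasp_force: 3.0
```

>>> {"fn": "carry_out", "kwargs": {"plan": [{"ax": 0,"ay": 0,"az": 0,"tx": 0,"ty": 0,"tz": 0.03,"hand": 0},{"ax": 0,"ay": 0,"az": 0,"tx": -0.3,"ty": 0,"tz": 0.03,"hand": 0},{"ax": 0,"ay": 0,"az": 0,"tx": -1,"ty": 0,"tz": 0.03,"hand": 0},{"ax": 0,"ay": 0,"az": 0,"tx": -2,"ty": 0,"tz": 0.03,"hand": 0},{"ax": 0,"ay": 0,"az": 0,"tx": -3,"ty": 0,"tz": 0.03,"hand": 0},{"ax": 0,"ay": 0,"az": 0,"tx": -4,"ty": 0,"tz": 0.03,"hand": 0},{"ax": 0,"ay": 0,"az": 0,"tx": -5,"ty": 0,"tz": 0.03,"hand": 0},{"ax": 0,"ay": 0,"az": 0,"tx": -6,"ty": 0,"tz": 0.03,"hand": 0},{"ax": 0,"ay": 0,"az": 0,"tx": -6.7,"ty": 0,"tz": 0.03,"hand": 0},{"ax": 0,"ay": 0,"az": 0,"tx": -7,"ty": 0,"tz": 0.03,"hand": 0}]}}

```text
time_s: 7.75
tcp_pos: [551.7, 141.3, 79.1]
tool_rot: [179.9, -0.0, 90.0]
force: [0.4, 2.2, 6.3]
width: -0.003
grasp_force: 3.2
```

```bash
cat > t.py <<'E'
from m import *
import sys
def temp(n,z,roi,f):
    cm,im=snap(n,f);h=cv2.cvtColor(im,cv2.COLOR_RGB2HSV)
    c=comp(cv2.inRange(h,(4,150,110),(14,255,255)),roi)
    ap=cv2.approxPolyDP(c,3,True).reshape(-1,2);P=onplane(cm,c.reshape(-1,2),z)
    print(n,ap.tolist(),np.round(onplane(cm,ap,z)[:,:2]).tolist(),rect(P))
if __name__=="__main__":
    temp("side",54,(290,230,410,470),sys.argv[1]);print(manip.state()["tcp_pos"],manip.state()["force"])
E
python3 t.py s4.png
```

```text
side [[338, 327], [327, 386], [380, 394], [387, 334], [377, 332], [373, 326], [363, 343], [353, 335], [352, 322], [349, 328]] [[593.0, 130.0], [589.0, 239.0], [512.0, 236.0], [517.0, 127.0], [533.0, 127.0], [541.0, 116.0], [551.0, 152.0], [568.0, 140.0], [574.0, 116.0], [576.0, 128.0]] (array([553.3, 176.4]), array([ 79.3, 122.9]), 2.2)
[551.7553233  140.99430927  79.09289427] [ 0.27535392 -2.72736781  6.75040989]
```

>>> {"fn": "carry_out", "kwargs": {"plan": [{"ax": 0,"ay": 0,"az": 0,"tx": -0.2,"ty": 0,"tz": 0.01,"hand": 0},{"ax": 0,"ay": 0,"az": 0,"tx": -0.7,"ty": 0,"tz": 0.01,"hand": 0},{"ax": 0,"ay": 0,"az": 0,"tx": -1.6,"ty": 0,"tz": 0.01,"hand": 0},{"ax": 0,"ay": 0,"az": 0,"tx": -2.6,"ty": 0,"tz": 0.01,"hand": 0},{"ax": 0,"ay": 0,"az": 0,"tx": -3.6,"ty": 0,"tz": 0.01,"hand": 0},{"ax": 0,"ay": 0,"az": 0,"tx": -4.6,"ty": 0,"tz": 0.01,"hand": 0},{"ax": 0,"ay": 0,"az": 0,"tx": -5.6,"ty": 0,"tz": 0.01,"hand": 0},{"ax": 0,"ay": 0,"az": 0,"tx": -6.4,"ty": 0,"tz": 0.01,"hand": 0},{"ax": 0,"ay": 0,"az": 0,"tx": -7,"ty": 0,"tz": 0.01,"hand": 0},{"ax": 0,"ay": 0,"az": 0,"tx": -7.3,"ty": 0,"tz": 0.01,"hand": 0}]}}

```text
time_s: 8.63
tcp_pos: [551.8, 68.4, 79.1]
tool_rot: [179.8, -0.0, 90.0]
force: [-0.4, 2.6, 7.4]
width: 0.002
grasp_force: 3.8
```

>>> {"fn": "carry_out", "kwargs": {"plan": [{"ax": 0,"ay": 0,"az": 0,"tx": 0,"ty": 0,"tz": 0,"hand": 0},{"ax": 0,"ay": 0,"az": 0,"tx": 0,"ty": 0,"tz": 0,"hand": 0},{"ax": 0,"ay": 0,"az": 0,"tx": 0,"ty": 0,"tz": -0.5,"hand": 0},{"ax": 0,"ay": 0,"az": 0,"tx": 0,"ty": 0,"tz": -2,"hand": 0},{"ax": 0,"ay": 0,"az": 0,"tx": 0,"ty": 0,"tz": -5,"hand": 2},{"ax": 0,"ay": 0,"az": 0,"tx": -2,"ty": 0,"tz": -7,"hand": 4},{"ax": 0,"ay": 0,"az": 0,"tx": -5,"ty": 0,"tz": -8,"hand": 7},{"ax": 0,"ay": 0,"az": 0,"tx": -7,"ty": 0,"tz": -8,"hand": 7},{"ax": 0,"ay": 0,"az": 0,"tx": -9,"ty": 0,"tz": -8,"hand": 7},{"ax": 0,"ay": 0,"az": 0,"tx": -9,"ty": 0,"tz": -8,"hand": 7}]}}

```text
time_s: 9.47
tcp_pos: [551.0, -24.0, 158.3]
tool_rot: [180.0, 0.0, 89.8]
force: [-0.4, -0.5, -0.9]
width: 0.817
grasp_force: 0.0
```

Run:
```python
from t import *
temp("wrist",54,(0,0,640,400),"w5.png");print(manip.state()["tcp_pos"],manip.state()["tool_rot"])
```

```text
wrist [[0, 66], [0, 212], [10, 254], [16, 258], [16, 270], [20, 274], [22, 268], [18, 267], [24, 267], [27, 291], [31, 292], [37, 318], [53, 349], [53, 357], [48, 353], [47, 369], [67, 353], [91, 346], [105, 348], [110, 359], [114, 358], [101, 296], [112, 316], [114, 347], [118, 347], [115, 351], [123, 357], [134, 355], [141, 343], [160, 336], [180, 309], [196, 302], [205, 289], [222, 289], [228, 297], [230, 332], [211, 382], [218, 398], [237, 399], [243, 381], [308, 385], [314, 370], [309, 364], [314, 364], [311, 359], [315, 356], [311, 350], [313, 298], [303, 298], [299, 291], [299, 237], [350, 234], [354, 293], [350, 298], [320, 298], [320, 308], [314, 308], [316, 314], [321, 314], [317, 316], [321, 326], [320, 384], [351, 387], [353, 381], [354, 387], [396, 389], [402, 399], [412, 399], [421, 382], [403, 337], [405, 294], [409, 289], [427, 289], [436, 302], [455, 312], [460, 276], [458, 317], [471, 335], [487, 340], [503, 356], [522, 359], [524, 351], [534, 346], [563, 352], [561, 323], [570, 264], [586, 242], [588, 250], [617, 231], [639, 233], [639, 168], [626, 167], [610, 155]
[... 4745 characters left out ...]
 [427.0, 64.0], [428.0, 53.0], [424.0, 51.0], [424.0, 115.0], [391.0, 117.0], [388.0, 82.0], [390.0, 80.0], [384.0, 81.0], [383.0, 105.0], [383.0, 87.0], [380.0, 74.0], [377.0, 73.0], [376.0, 21.0], [380.0, 18.0], [381.0, 2.0], [388.0, -10.0], [387.0, -40.0], [383.0, -39.0], [386.0, -35.0], [383.0, -35.0], [384.0, -23.0], [379.0, -26.0], [383.0, -26.0], [383.0, -31.0], [380.0, -28.0], [380.0, -30.0], [377.0, -31.0], [376.0, -26.0], [381.0, -24.0], [376.0, -20.0], [376.0, 5.0], [374.0, -7.0], [371.0, -6.0], [369.0, 44.0], [372.0, 46.0], [370.0, 48.0]] (array([554.4, -12. ]), array([249.7, 400.7]), 88.5)
[550.87896689 -22.3910872  158.0892432 ] [-1.79995026e+02 -3.94055386e-03  8.98665029e+01]
```

View pics/w5.png

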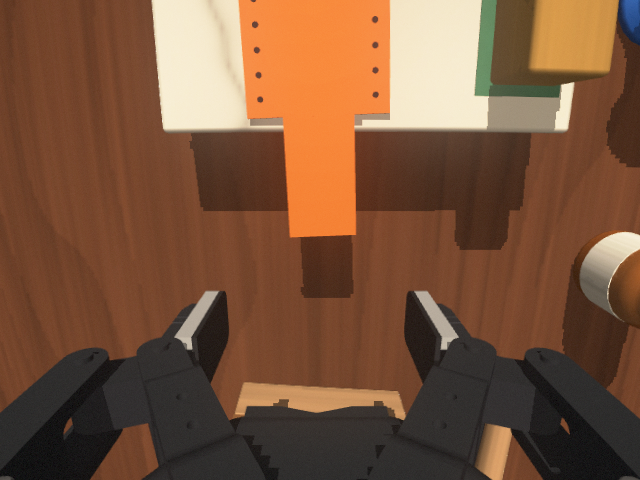

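The handle end is at (290–356, 236) px, i.e. world (554, −16), about 63 mm past the edge. The weight is still on the mark. I'll descend around the handle.

>>> {"fn": "carry_out", "kwargs": {"plan": [{"ax": 0,"ay": 0,"az": -0.03,"tx": 1.5,"ty": 0.2,"tz": 1,"hand": 6.5},{"ax": 0,"ay": 0,"az": -0.03,"tx": 3.4,"ty": 0.2,"tz": 3,"hand": 6.5},{"ax": 0,"ay": 0,"az": -0.03,"tx": 3.4,"ty": 0.2,"tz": 6,"hand": 6.5},{"ax": 0,"ay": 0,"az": -0.03,"tx": 3.4,"ty": 0.2,"tz": 8.5,"hand": 6.5},{"ax": 0,"ay": 0,"az": -0.03,"tx": 3.4,"ty": 0.2,"tz": 10.2,"hand": 6.5},{"ax": 0,"ay": 0,"az": -0.03,"tx": 3.4,"ty": 0.2,"tz": 10.2,"hand": 6.5},{"ax": 0,"ay": 0,"az": -0.03,"tx": 3.4,"ty": 0.2,"tz": 10.2,"hand": 5.5},{"ax": 0,"ay": 0,"az": -0.03,"tx": 3.4,"ty": 0.2,"tz": 10.2,"hand": 4.7},{"ax": 0,"ay": 0,"az": -0.03,"tx": 3.4,"ty": 0.2,"tz": 10.2,"hand": 4.5},{"ax": 0,"ay": 0,"az": -0.03,"tx": 3.4,"ty": 0.2,"tz": 10.2,"hand": 4.5}], "squeeze": 50}}

```text
time_s: 10.35
tcp_pos: [553.5, 12.8, 57.2]
tool_rot: [179.9, 0.0, 91.7]
force: [0.2, -0.2, 0.3]
width: 0.526
grasp_force: 0.0
```

>>> {"fn": "carry_out", "kwargs": {"plan": [{"ax": 0,"ay": 0,"az": 0,"tx": 0,"ty": 0,"tz": 0,"hand": 4.2},{"ax": 0,"ay": 0,"az": 0,"tx": 0,"ty": 0,"tz": 0,"hand": 4},{"ax": 0,"ay": 0,"az": 0,"tx": 0,"ty": 0,"tz": 0,"hand": 3.5},{"ax": 0,"ay": 0,"az": 0,"tx": 0,"ty": 0,"tz": 0,"hand": 3},{"ax": 0,"ay": 0,"az": 0,"tx": 0,"ty": 0,"tz": 0,"hand": 3},{"ax": 0,"ay": 0,"az": 0,"tx": 0,"ty": 0,"tz": 0,"hand": 3},{"ax": 0,"ay": 0,"az": 0,"tx": 0,"ty": 0,"tz": 0,"hand": 3},{"ax": 0,"ay": 0,"az": 0,"tx": 0,"ty": 0,"tz": 0,"hand": 3},{"ax": 0,"ay": 0,"az": 0,"tx": 0,"ty": 0,"tz": 0,"hand": 3},{"ax": 0,"ay": 0,"az": 0,"tx": 0,"ty": 0,"tz": 0,"hand": 3}], "squeeze": 50}}

```text
time_s: 11.18
tcp_pos: [553.2, 12.7, 56.2]
tool_rot: [180.0, 0.0, 91.7]
force: [-0.3, -0.2, 4.4]
width: 0.448
grasp_force: 49.9
```

>>> {"fn": "carry_out", "kwargs": {"plan": [{"ax": 0,"ay": 0,"az": 0,"tx": 0,"ty": 0,"tz": -0.1,"hand": 3},{"ax": 0,"ay": 0,"az": 0,"tx": 0,"ty": 0,"tz": -0.4,"hand": 3},{"ax": 0,"ay": 0,"az": 0,"tx": 0,"ty": 0,"tz": -0.8,"hand": 3},{"ax": 0,"ay": 0,"az": 0,"tx": 0,"ty": 0,"tz": -1.4,"hand": 3},{"ax": 0,"ay": 0,"az": 0,"tx": 0,"ty": 0,"tz": -2.1,"hand": 3},{"ax": 0,"ay": 0,"az": 0,"tx": 0,"ty": 0,"tz": -2.8,"hand": 3},{"ax": 0,"ay": 0,"az": 0,"tx": 0,"ty": 0,"tz": -3.5,"hand": 3},{"ax": 0,"ay": 0,"az": 0,"tx": 0,"ty": 0,"tz": -4.2,"hand": 3},{"ax": 0,"ay": 0,"az": 0,"tx": 0,"ty": 0,"tz": -4.7,"hand": 3},{"ax": 0,"ay": 0,"az": 0,"tx": 0,"ty": 0,"tz": -5,"hand": 3}]}}

```text
time_s: 12.02
tcp_pos: [553.2, 12.8, 107.0]
tool_rot: [179.9, 0.0, 91.7]
force: [-0.4, -0.1, -1.5]
width: 0.45
grasp_force: 50.2
```

Run:
```python
from h import *
snap("side","s6.png"); snap("scene","c6.png"); a=cv2.imread("pics/s6.png")[200:440,250:500];b=cv2.imread("pics/c6.png")[110:350,230:480]; cv2.imwrite("pics/s6c.png",cv2.resize(np.hstack([a,b]),None,fx=1.6,fy=1.6,interpolation=2)); s=manip.state();print(s["tcp_pos"],s["grasp_force"],s["width"])
```

```text
[553.14694528  12.78508233 106.58920084] 50.17336964607239 0.4504227937548289
```

View pics/s6c.png

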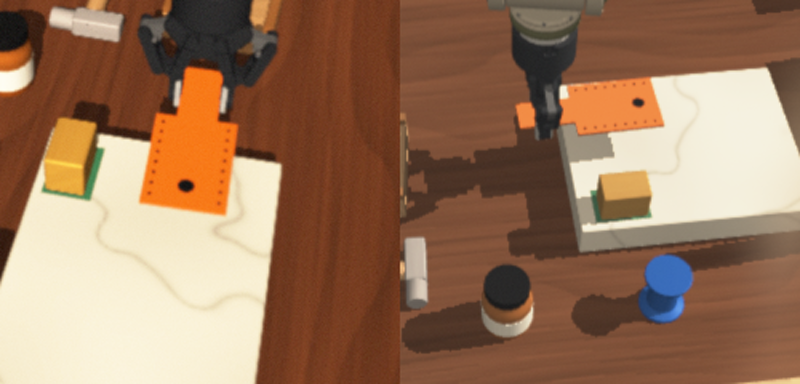

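The template is held by the handle and level, clear of the slab. I'll carry it to the stand.

>>> {"fn": "carry_out", "kwargs": {"plan": [{"ax": 0,"ay": 0,"az": 0.0,"tx": -0.5,"ty": 0,"tz": 0,"hand": 3},{"ax": 0,"ay": 0,"az": 0.01,"tx": -1.5,"ty": -0.1,"tz": 0,"hand": 3},{"ax": 0,"ay": 0,"az": 0.02,"tx": -3,"ty": -0.2,"tz": 0,"hand": 3},{"ax": 0,"ay": 0,"az": 0.03,"tx": -5,"ty": -0.3,"tz": 0,"hand": 3},{"ax": 0,"ay": 0,"az": 0.04,"tx": -7,"ty": -0.4,"tz": 0,"hand": 3},{"ax": 0,"ay": 0,"az": 0.05,"tx": -9,"ty": -0.5,"tz": 0,"hand": 3},{"ax": 0,"ay": 0,"az": 0.06,"tx": -11,"ty": -0.6,"tz": 0,"hand": 3},{"ax": 0,"ay": 0,"az": 0.07,"tx": -13,"ty": -0.7,"tz": 0,"hand": 3},{"ax": 0,"ay": 0,"az": 0.08,"tx": -15,"ty": -0.8,"tz": 0,"hand": 3},{"ax": 0,"ay": 0,"az": 0.09,"tx": -17,"ty": -0.9,"tz": 0,"hand": 3}]}}

```text
time_s: 12.95
tcp_pos: [548.5, -159.2, 105.6]
tool_rot: [-180.0, -0.0, 86.5]
force: [-0.9, 0.3, -0.4]
width: 0.45
grasp_force: 50.2
```

>>> {"fn": "carry_out", "kwargs": {"plan": [{"ax": 0,"ay": 0,"az": 0.013,"tx": -2,"ty": 0.1,"tz": 0,"hand": 3},{"ax": 0,"ay": 0,"az": 0.013,"tx": -4,"ty": 0.2,"tz": 0,"hand": 3},{"ax": 0,"ay": 0,"az": 0.013,"tx": -6,"ty": 0.3,"tz": 0,"hand": 3},{"ax": 0,"ay": 0,"az": 0.013,"tx": -8,"ty": 0.4,"tz": 0,"hand": 3},{"ax": 0,"ay": 0,"az": 0.013,"tx": -10,"ty": 0.5,"tz": 0,"hand": 3},{"ax": 0,"ay": 0,"az": 0.013,"tx": -12,"ty": 0.6,"tz": 0,"hand": 3},{"ax": 0,"ay": 0,"az": 0.013,"tx": -13.5,"ty": 0.65,"tz": 0,"hand": 3},{"ax": 0,"ay": 0,"az": 0.013,"tx": -14.7,"ty": 0.7,"tz": 0,"hand": 3},{"ax": 0,"ay": 0,"az": 0.013,"tx": -15.4,"ty": 0.7,"tz": 0,"hand": 3},{"ax": 0,"ay": 0,"az": 0.013,"tx": -15.5,"ty": 0.7,"tz": 0,"hand": 3}]}}

```text
time_s: 13.78
tcp_pos: [546.4, -313.6, 105.8]
tool_rot: [-180.0, 0.0, 85.8]
force: [0.0, 0.1, -1.5]
width: 0.449
grasp_force: 50.2
```

>>> {"fn": "carry_out", "kwargs": {"plan": [{"ax": 0,"ay": 0,"az": 0,"tx": 0,"ty": 0,"tz": 0,"hand": 3},{"ax": 0,"ay": 0,"az": 0,"tx": 0,"ty": 0,"tz": 0.5,"hand": 3},{"ax": 0,"ay": 0,"az": 0,"tx": 0,"ty": 0,"tz": 1,"hand": 3},{"ax": 0,"ay": 0,"az": 0,"tx": 0,"ty": 0,"tz": 1.5,"hand": 3},{"ax": 0,"ay": 0,"az": 0,"tx": 0,"ty": 0,"tz": 2,"hand": 3},{"ax": 0,"ay": 0,"az": 0,"tx": 0,"ty": 0,"tz": 2.5,"hand": 3},{"ax": 0,"ay": 0,"az": 0,"tx": 0,"ty": 0,"tz": 3,"hand": 3},{"ax": 0,"ay": 0,"az": 0,"tx": 0,"ty": 0,"tz": 3.4,"hand": 3},{"ax": 0,"ay": 0,"az": 0,"tx": 0,"ty": 0,"tz": 3.5,"hand": 3},{"ax": 0,"ay": 0,"az": 0,"tx": 0,"ty": 0,"tz": 3.5,"hand": 3}]}}

```text
time_s: 14.62
tcp_pos: [546.7, -312.4, 70.7]
tool_rot: [-180.0, -0.0, 85.8]
force: [-0.4, 0.1, -0.4]
width: 0.453
grasp_force: 50.2
```

Run:
```python
from h import *
cs,_=snap("side","s7.png"); cm,im=snap("wrist","w7.png"); a=cv2.imread("pics/s7.png")[130:310,300:490]; cv2.imwrite("pics/s7c.png",cv2.resize(a,None,fx=3.1,fy=3.1,interpolation=2)); s=manip.state();print(s["tcp_pos"],s["tool_rot"],s["grasp_force"])
```

```text
[ 546.86104888 -312.61308045   71.22285465] [1.79981435e+02 1.17587428e-02 8.58149960e+01] 50.18639266490936
```

View pics/s7c.png

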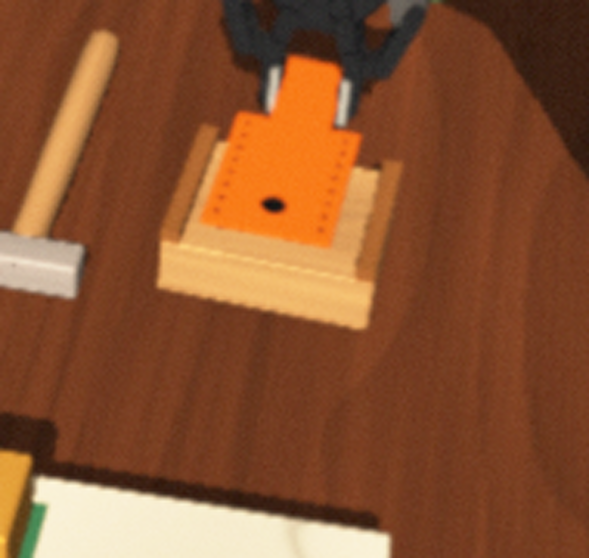

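View pics/w7.png

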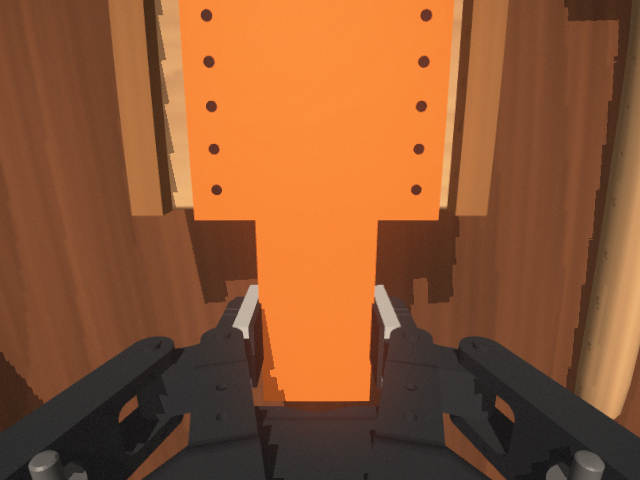

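Run:
```python
from h import *
cm=manip.camera_model("wrist")
for p,z in(([(133,215),(487,215)],50),([(110,0),(509,0)],50),([(195,219),(439,219)],69),([(181,0),(454,0)],69),([(272,402),(370,402)],69)):
    P=onplane(cm,p,z)[:,:2];print(np.round(P,1).tolist(),P.mean(0).round(1),np.ptp(P,0).round(1))
cm=manip.camera_model("side")
g=lambda q:[(300+x/3.1,130+y/3.1) for x,y in q]
for q,z in(([(213,126),(163,240),(400,163),(375,280)],50),([(202,222),(332,246),(362,131),(240,111)],69)):
    P=onplane(cm,g(q),z)[:,:2];print(np.round(P,1).tolist(),P.mean(0).round(1))
```

```text
[[480.4, -269.2], [613.5, -279.1]] [ 547.  -274.1] [133.1   9.8]
[[486.1, -195.8], [618.9, -205.9]] [ 552.5 -200.8] [132.8  10. ]
[[510.4, -268.7], [589.3, -274.5]] [ 549.9 -271.6] [78.8  5.8]
[[515.9, -204.7], [593.5, -210.5]] [ 554.7 -207.6] [77.7  5.7]
[[527.8, -340.8], [564.6, -343.5]] [ 546.2 -342.1] [36.8  2.7]
[[607.5, -277.9], [620.2, -158.1], [483.9, -267.5], [489.8, -150.9]] [ 550.3 -213.6]
[[597.3, -157.8], [518.2, -153.7], [511.1, -270.1], [590.4, -272.8]] [ 554.3 -213.6]
```

The wrist view shows the template's wide end at (195–440, 219) px between the lips (outer edges at 133 and 487 px). It sits about 3 mm too far +x, so I'll correct that while lowering.

>>> {"fn": "carry_out", "kwargs": {"plan": [{"ax": 0,"ay": 0,"az": 0,"tx": -0.1,"ty": -0.3,"tz": 0.3,"hand": 3},{"ax": 0,"ay": 0,"az": 0,"tx": -0.1,"ty": -0.3,"tz": 0.8,"hand": 3},{"ax": 0,"ay": 0,"az": 0,"tx": -0.1,"ty": -0.3,"tz": 1.3,"hand": 3},{"ax": 0,"ay": 0,"az": 0,"tx": -0.1,"ty": -0.3,"tz": 1.7,"hand": 3},{"ax": 0,"ay": 0,"az": 0,"tx": -0.1,"ty": -0.3,"tz": 2.0,"hand": 3},{"ax": 0,"ay": 0,"az": 0,"tx": -0.1,"ty": -0.3,"tz": 2.2,"hand": 3},{"ax": 0,"ay": 0,"az": 0,"tx": -0.1,"ty": -0.3,"tz": 2.3,"hand": 3},{"ax": 0,"ay": 0,"az": 0,"tx": -0.1,"ty": -0.3,"tz": 2.35,"hand": 3},{"ax": 0,"ay": 0,"az": 0,"tx": -0.1,"ty": -0.3,"tz": 2.4,"hand": 3},{"ax": 0,"ay": 0,"az": 0,"tx": -0.1,"ty": -0.3,"tz": 2.4,"hand": 3}]}}

```text
time_s: 15.55
tcp_pos: [543.8, -313.3, 47.1]
tool_rot: [180.0, 0.0, 85.8]
force: [-0.1, 0.0, -0.1]
width: 0.452
grasp_force: 50.2
```

>>> {"fn": "carry_out", "kwargs": {"plan": [{"ax": 0,"ay": 0,"az": 0,"tx": 0,"ty": 0,"tz": 0.03,"hand": 3},{"ax": 0,"ay": 0,"az": 0,"tx": 0,"ty": 0,"tz": 0.06,"hand": 3},{"ax": 0,"ay": 0,"az": 0,"tx": 0,"ty": 0,"tz": 0.09,"hand": 3},{"ax": 0,"ay": 0,"az": 0,"tx": 0,"ty": 0,"tz": 0.1,"hand": 3},{"ax": 0,"ay": 0,"az": 0,"tx": 0,"ty": 0,"tz": 0.1,"hand": 3},{"ax": 0,"ay": 0,"az": 0,"tx": 0,"ty": 0,"tz": 0.1,"hand": 3},{"ax": 0,"ay": 0,"az": 0,"tx": 0,"ty": 0,"tz": 0.1,"hand": 3},{"ax": 0,"ay": 0,"az": 0,"tx": 0,"ty": 0,"tz": 0.1,"hand": 3},{"ax": 0,"ay": 0,"az": 0,"tx": 0,"ty": 0,"tz": 0.1,"hand": 3},{"ax": 0,"ay": 0,"az": 0,"tx": 0,"ty": 0,"tz": 0.1,"hand": 3}]}}

```text
time_s: 16.38
tcp_pos: [543.8, -313.4, 46.2]
tool_rot: [180.0, 0.0, 85.8]
force: [0.2, 0.5, 3.3]
width: 0.452
grasp_force: 50.5
```

Contact is felt at 3 N. I'll open the hand, retreat straight up, and keep a wide opening.

>>> {"fn": "carry_out", "kwargs": {"plan": [{"ax": 0,"ay": 0,"az": 0,"tx": 0,"ty": 0,"tz": 0,"hand": 4},{"ax": 0,"ay": 0,"az": 0,"tx": 0,"ty": 0,"tz": 0,"hand": 4.5},{"ax": 0,"ay": 0,"az": 0,"tx": 0,"ty": 0,"tz": 0,"hand": 5.5},{"ax": 0,"ay": 0,"az": 0,"tx": 0,"ty": 0,"tz": 0,"hand": 6.5},{"ax": 0,"ay": 0,"az": 0,"tx": 0,"ty": 0,"tz": 0,"hand": 6.5},{"ax": 0,"ay": 0,"az": 0,"tx": 0,"ty": 0,"tz": 0,"hand": 6.5},{"ax": 0,"ay": 0,"az": 0,"tx": 0,"ty": 0,"tz": -2,"hand": 6.5},{"ax": 0,"ay": 0,"az": 0,"tx": 0,"ty": 0,"tz": -5,"hand": 6.5},{"ax": 0,"ay": 0,"az": 0,"tx": 0,"ty": 0,"tz": -8,"hand": 6.5},{"ax": 0,"ay": 0,"az": 0,"tx": 0,"ty": 0,"tz": -11,"hand": 6.5}]}}

```text
time_s: 17.22
tcp_pos: [543.5, -313.2, 157.2]
tool_rot: [-180.0, -0.0, 85.8]
force: [-0.1, -0.3, 0.2]
width: 0.765
grasp_force: 0.0
```

>>> {"fn": "carry_out", "kwargs": {"plan": [{"ax": 0,"ay": 0,"az": 0,"tx": 0,"ty": 0,"tz": -2,"hand": 6.5},{"ax": 0,"ay": 0,"az": 0,"tx": 0,"ty": 0,"tz": -2,"hand": 6.5},{"ax": 0,"ay": 0,"az": 0,"tx": 0,"ty": 0,"tz": -2,"hand": 6.5},{"ax": 0,"ay": 0,"az": 0,"tx": 0,"ty": 0,"tz": -2,"hand": 6.5},{"ax": 0,"ay": 0,"az": 0,"tx": 0,"ty": 0,"tz": -2,"hand": 6.5},{"ax": 0,"ay": 0,"az": 0,"tx": 0,"ty": 0,"tz": -2,"hand": 6.5},{"ax": 0,"ay": 0,"az": 0,"tx": 0,"ty": 0,"tz": -2,"hand": 6.5},{"ax": 0,"ay": 0,"az": 0,"tx": 0,"ty": 0,"tz": -2,"hand": 6.5},{"ax": 0,"ay": 0,"az": 0,"tx": 0,"ty": 0,"tz": -2,"hand": 6.5},{"ax": 0,"ay": 0,"az": 0,"tx": 0,"ty": 0,"tz": -2,"hand": 6.5}]}}

```text
time_s: 18.05
tcp_pos: [543.7, -313.3, 175.9]
tool_rot: [-180.0, -0.0, 85.8]
force: [0.9, -0.3, 0.1]
width: 0.756
grasp_force: 0.0
```

Run:
```python
from t import *
temp("side",44,(350,140,430,215),"s8.png")
a=cv2.imread("pics/s8.png")[130:330,260:470]; cv2.imwrite("pics/s8c.png",cv2.resize(a,None,fx=2.9,fy=2.9,interpolation=2))
```

```text
side [[350, 140], [350, 214], [351, 208], [358, 206], [370, 175], [376, 179], [367, 201], [368, 211], [408, 214], [415, 185], [421, 184], [415, 214], [429, 214], [429, 140], [413, 140], [409, 145], [406, 140], [398, 140], [399, 153], [392, 157], [385, 175], [380, 173], [385, 146], [380, 146], [382, 140]] [[664.0, -385.0], [623.0, -145.0], [624.0, -163.0], [612.0, -171.0], [604.0, -272.0], [590.0, -262.0], [597.0, -190.0], [591.0, -161.0], [515.0, -170.0], [511.0, -261.0], [499.0, -267.0], [502.0, -173.0], [476.0, -179.0], [495.0, -426.0], [530.0, -418.0], [537.0, -396.0], [545.0, -414.0], [562.0, -410.0], [554.0, -362.0], [567.0, -344.0], [574.0, -279.0], [585.0, -283.0], [587.0, -380.0], [598.0, -378.0], [596.0, -401.0]] (array([ 559. , -285.7]), array([173.7, 254.9]), 9.9)
```

View pics/s8c.png

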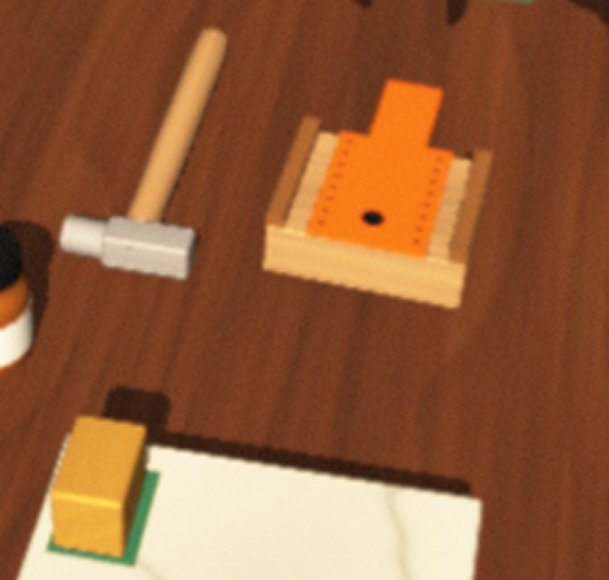

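The template lies flat and centred between the lips: wide part at (308–452, 130–258) px, in line with them. The weight is on the mark and the gripper is clear, so I'll hand in.

```bash
python3 -c "
from station import manip
print(manip.job_done())"
```

```text
the job is handed in; nothing more can be done
None
```

The job is handed in; by the last camera view the weight stands on the green mark and the template lies flat, centred between the stand's lips. The judge's verdict was not returned.

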